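# Get the rear dosing pot off the crowded hook

### The job

The blue dosing pot hangs at the back of the crowded hook, behind the white and the yellow one. Without lifting them off, slide the two front pots over the closed red link onto the spare hook and gently on against the rubber buffer until you feel it give a little (do not bottom it); then swing the red link up past its centre so that it falls over and stays open. Take the blue pot off through the gap and stand it upright in the middle of the dark mat without dropping it, leaving the other two on the spare hook, the link open and the things round about undisturbed.

Things in the scene. Friction and masses are not known exactly. Their poses are not given: they have to be found in the camera images.
- stand: wooden board 120 (x) x 500 (y) x 15 mm, fixed; two level steel bar hooks, 10 mm thick, axis 175 mm above the worktop, in line along its y and facing each other: crowded hook from its post at y = +205 mm to its open end at +25, spare hook from its post at -235 to its open end at -35. Only the pots, the buffer disc and the open link rise above the bars. Origin: worktop, under the bars. Place and yaw vary.
- crowded_hook (a point): point on the crowded hook's axis, at y = +110 mm of the stand; axes as the stand's
- spare_hook (a point): point on the spare hook's axis, at y = -115 mm of the stand; axes as the stand's
- gap (a point): centre of the 60 mm gap between the two open ends, on the bars' axis, at y = -5 mm of the stand; the red link bridges it; axes as the stand's
- link (a joint): hinge of the red link, rad: 0 = level, bridging the gap (as it starts, on its stop). It swings up about the spare hook's open end (pivot at y = -35 mm of the stand on the bars' axis, hinge axis along x), is upright at 1.57 and leans over the spare hook on its other stop at 2.0. Gravity only: falls back to 0 if let go before about 1.6, on to 2.0 beyond; about 0.5 N lifts its free end.
- link_grip (a point): centre of the red ball (10 mm) on the link, on its axis 42 mm from the pivot. From the pivot the link is a red bar 10 mm thick for 27 mm, then a steel neck 5 mm thick up to 56 mm, on which the ball sits. Pinched at the ball from above, across the stand's x, the link turns freely between the fingers as it is swung up.
- buffer (a joint): travel of the sprung rubber buffer, m: 0 = free, 0.016 = bottomed; grows as it is pushed toward the spare hook's post (-y of the stand). Spring about 0.5 N per mm, no preload.
- buffer_face (a point): centre of the buffer's face, a rubber disc of 30 mm diameter round the spare hook's bar, at y = -190 mm of the stand when free; the pots' saddles meet it
- blue_grip (a point): middle of the finger tab (30 x, 12 y, 40 mm high) on top of the blue plastic dosing pot: 134 mm above its underside, 16 mm below its top. While the pot hangs the bar's axis runs 35 mm below this point; the saddle's upper face under the tab lies 22 mm below it. The blue pot hangs rearmost, by the post, 36 to 50 mm clear of the next pot: room for one pair of fingers.
- white_grip (a point): middle of the finger tab (30 x, 12 y, 40 mm high) on top of the white plastic dosing pot: 134 mm above its underside, 16 mm below its top. While the pot hangs the bar's axis runs 35 mm below this point; the saddle's upper face under the tab lies 22 mm below it. Hangs second or front (it varies), nearly touching the yellow pot.
- yellow_grip (a point): middle of the finger tab (30 x, 12 y, 40 mm high) on top of the yellow plastic dosing pot: 134 mm above its underside, 16 mm below its top. While the pot hangs the bar's axis runs 35 mm below this point; the saddle's upper face under the tab lies 22 mm below it. Hangs second or front (it varies), nearly touching the white pot.
- blue_pot: slim blue pot, 64 (x) x 30 (y) x 150 mm overall, about 0.1 kg, origin amid its underside. The open pot is the lower 58 mm; a stirrup over it ends in a roof-shaped saddle (64 x, 30 y, 8 mm thick) that sits on the bar, 104 mm up. The stirrup's opening is 56 mm wide and 45 mm high: the hung pot can rise 30 mm before its rim meets the bar.
- white_pot: white pot, same shape and axes as the blue one; origin amid its underside. Pushed at the saddle, beside the bar, one front pot pushes the other along; sliding both takes 1 to 2 N.
- yellow_pot: yellow pot, same shape and axes as the blue one; origin amid its underside
- mat: dark ribbed rubber mat 130 x 130 x 4 mm lying fixed on the worktop to the right of the stand; origin at the centre of its underside. Its place and yaw vary.
- wax_pot: bystander: round wax pot with wooden lid, 62 mm wide, 35 mm high; origin under its centre
- candle_jar: bystander: green candle in a glass, 76 mm wide, 90 mm high; origin under its centre
- stain_dropper: bystander: small brown dropper bottle, 34 mm wide, 102 mm high; origin under its centre

How it is judged:
On the way, in this order (a step that is already met when the one before it is completed fails the run):
1. the white and yellow pots hang on the spare hook, pushed against the buffer so that it gives by at least 2 mm, the link still closed (y of each of white_pot, yellow_pot in the frame of spare_hook below -0.005 m and z of white_pot in the frame of spare_hook between -0.105 and -0.09 m and x of white_pot in the frame of spare_hook between -0.012 and 0.012 m and z of yellow_pot in the frame of spare_hook between -0.105 and -0.09 m and x of yellow_pot in the frame of spare_hook between -0.012 and 0.012 m and value of joint buffer above 0.002 m and value of joint link below 0.2 rad), for 0.1 s.
2. the link has been swung past its centre and stays open, the blue pot still on its hook (value of joint link above 1.8 rad and y of blue_pot in the frame of crowded_hook above -0.07 m and z of blue_pot in the frame of crowded_hook above -0.105 m), for 0.1 s.
At the end, for the whole second after the job is handed in: Blue pot upright (0.1 rad) and at rest on the mat, its centre within 30 mm of the mat's; white and yellow pots hanging at rest on the spare hook, beyond y = -120 mm of the stand (home, the second lies at about -145); link open (over 1.8 rad) (y of each of white_pot, yellow_pot in the frame of spare_hook below -0.005 m and z of white_pot in the frame of spare_hook between -0.105 and -0.09 m and x of white_pot in the frame of spare_hook between -0.012 and 0.012 m and z of yellow_pot in the frame of spare_hook between -0.105 and -0.09 m and x of yellow_pot in the frame of spare_hook between -0.012 and 0.012 m and value of joint link above 1.8 rad and horizontal distance between blue_pot and mat below 0.03 m and height (world z) of blue_pot between 0.001 and 0.008 m and angle between blue_pot's own z axis and vertical below 0.1 rad and linear speed of each of blue_pot, white_pot, yellow_pot below 0.02 m/s); the robot touches nothing.
It fails at once if the buffer is bottomed (pressed beyond 14.5 mm) (value of joint buffer above 0.0145 m).
It fails at once if the white or yellow pot is lifted or knocked off the line of the hooks (z of any of white_pot, yellow_pot in the frame of spare_hook below -0.125 m or z of any of white_pot, yellow_pot in the frame of spare_hook above -0.08 m).
It fails at once if the blue pot is dropped or thrown (over 0.5 m/s with no finger on it) (linear speed of blue_pot above 0.5 m/s and contact force between the fingers and blue_pot below 0.05 N).
It fails at once if a bystander is moved more than 25 mm (distance of any of wax_pot, candle_jar, stain_dropper from where it was at the start of the episode above 0.025 m).
It also fails if it takes over 72 s, if anything falls off the work surface, if the arm or the gripper's body presses on something with over 40 N, if the wrist force passes 120 N, or if a joint passes its speed limit or range.

### The arm

A 6-joint arm with a two-finger parallel gripper is mounted at the origin on a cart in front of the work surface, level with it; the furniture and walls round the work are solid. World frame = base frame: x ahead of the robot, y to its left, z up, the work surface at z = 0. Lengths are in m, angles in rad, forces in N, time in s.
With the tool pointing down it reaches from about 0.375 to 0.9 m from the base axis. Payload 3.1 kg.
Tool frame: the origin (TCP) lies midway between the tips of the shut fingers; the grasp point (between the pads) lies 19 mm behind it (manip.grasp_offset is the distance from the TCP to the grasp point, in m); z points along the fingers, y is the line along which they close (so a half turn about z gives the same grasp; the last joint's range is limited). The gripper opens to 85 mm and grips with 20 to 120 N. Pads are 22 mm wide; open, the fingers measure 114 mm over their backs; the gripper's body (76 mm by 85 mm) begins 54 mm behind the grasp point. The pads swing forward as they close: fully open they stand 13 mm farther back than shut.
Start: joints at [1.095, 0.527, 1.433, -0, 1.181, -0.178], TCP at [0.183, 0.598, 0.231] pointing down, gripper open.
Joint ranges: [-3.08, 3.08], [-0.75, 2.2], [0.22, 2.44], [-1.43, 4.57], [0, 2.65], [-2.85, 2.85]. Speed limits (rad/s): [2.79, 2.79, 3.14, 3.14, 3.14, 3.14].

### API

Orientations are given as a unit quaternion [x, y, z, w].
In Python, from station import sensors, cams, order, manip gives the robot as it stands.
- The arm moves only by the tool move_arm, never from a script. Its argument "targets" is a list of rows, each an object of numbers: "dx", "dy", "dz": the shift along the world's x, y, z normalised to -1 to 1, where 1 is 25 mm; "rx", "ry", "rz": the turn, a rotation vector about the world's x, y, z normalised to -1 to 1, where 1 is 30 degrees. A call has exactly 10 rows; each row shifts and turns the commanded pose from where the row before left it; what a row does not reach is not made up. A row lasts 1/8 s, in which the tool goes at most 62.5 mm and 10.7 degrees, less where a joint would pass 70% of its speed; a pose out of reach is approached as far as the arm can. A call with a number of a shift or a turn outside -1 to 1 is refused whole. A call with a gripper value outside its range is refused whole. "claw" is the opening in per cent of the stroke, from 0 (shut) to 100 (fully open), set as the call begins (left out, the last holds). The fingers move at their own pace and stop on an object; "newtons" is the grip in N (left out, the last holds). Time passes only in rows, so rows that do not move let the fingers close, or fill a call up. It gives the time, the measured TCP pose, the force, the opening and the grip force at its end, in the units of the state.
- sensors.sense(): the state, without advancing time (a new reading comes with each control period).
- cams.snapshot(name): name is "scene" or "top" or "wrist"; returns the picture (400x640x3 uint8, red, green, blue); there is no depth.
- cams.camera_model(name): a dict with "fx", "fy", "cx", "cy" (pixels), "extrinsics" (4x4, takes a point from world to camera coordinates). Camera axes: x right, y down, z forward; pixel columns grow to the right and rows downward; lengths in m; the calibration is good to about 2 mm. A picture is of the moment at which its call begins: read the wrist's pose just before it. camera_model takes no time and is no camera call; for the wrist camera it gives the pose at the moment of the call.
- order.sign_off(): hands the job in; it is judged then, once.
The state is a dict: "t": time; "q": joint angles; "qd": joint speeds; "tau": joint torques, N m; "tcp_pos": TCP position; "tool_rot": TCP orientation; "force": force on the tool from outside, world axes, zero at the start; "ft_torque": the same for the moment, N m; "finger_gap": opening from 0.0 (shut) to 1.0 (fully open); "gripper_force": force on a finger pad.
Only numpy, scipy, OpenCV 4.12 (cv2) and the standard library are available. Lean on these libraries where they do the work, as an engineer would, in place of code of your own. Each camera call takes 0.05 s, during which the arm holds its last target. There are 200 camera calls.

## Working session

There is one attempt and no reset: what is moved stays moved. The work goes in short steps, Python scripts to look and compute and a tool call to move; the robot and the scene stay as the last step left them, time stands still between calls to the robot, and variables do not carry over. Pictures are saved under pics/ and viewed, at most 10 in all, crops included, and the job is handed in when it is done.

Besides the shell and the picture viewer there is one more tool, called after ">>>" by a JSON object that holds its "method" and its "body", one argument or row to a line. move_arm: Moves the arm, as the interface text tells. Scaled input: -1 to 1 covers 25 mm each way for a shift and 30 degrees each way for a turn. Its arguments: {"type":"object","properties":{"targets":{"type":"array"},"claw":{"type":"number"},"newtons":{"type":"number"}},"required":["targets"]}

```bash
mkdir -p pics; python3 - <<'E'
from station import sensors,cams
import cv2,numpy as np
for n in("scene","top"):
    p=cams.snapshot(n);cv2.imwrite(f"pics/{n}0.png",cv2.resize(p[:,:,::-1],(800,500),interpolation=cv2.INTER_CUBIC))
    m=cams.camera_model(n);print(n,m["fx"],m["cx"],m["cy"],np.round(m["extrinsics"],3).tolist())
s=sensors.sense();print(s["t"],s["tcp_pos"],s["tool_rot"],s["force"])
E
```

```text
scene 416.3552118956751 321.3390222558611 198.78995523186 [[0.62, -0.784, 0.016, -0.355], [-0.389, -0.325, -0.862, 0.32], [0.681, 0.529, -0.507, 0.927], [0.0, 0.0, 0.0, 1.0]]
top 449.21178297729324 319.59089811009886 200.96398091337016 [[-0.022, -1.0, -0.01, -0.062], [-0.999, 0.023, -0.034, 0.514], [0.034, 0.009, -0.999, 1.36], [0.0, 0.0, 0.0, 1.0]]
0.1 [0.18248136 0.59709321 0.23043996] [ 1.47866227e-01  9.89006884e-01 -9.31359458e-04 -3.09692898e-04] [-0.81479416  0.33411448 -0.1815594 ]
```

View pics/scene0.png

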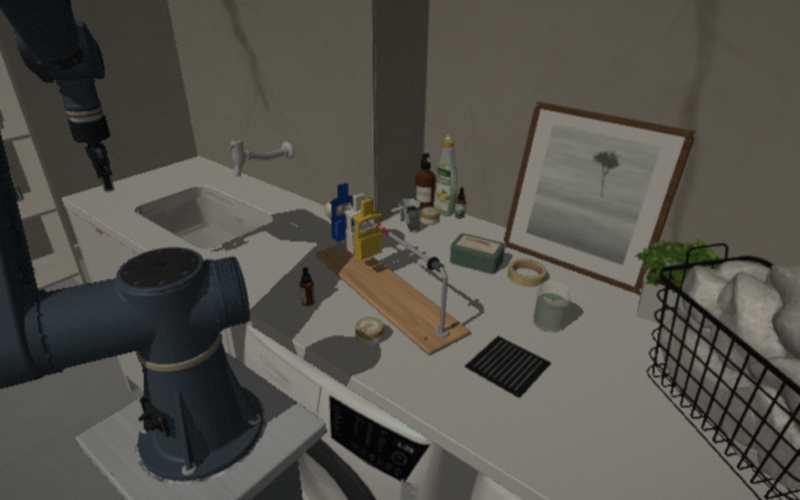

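View pics/top0.png

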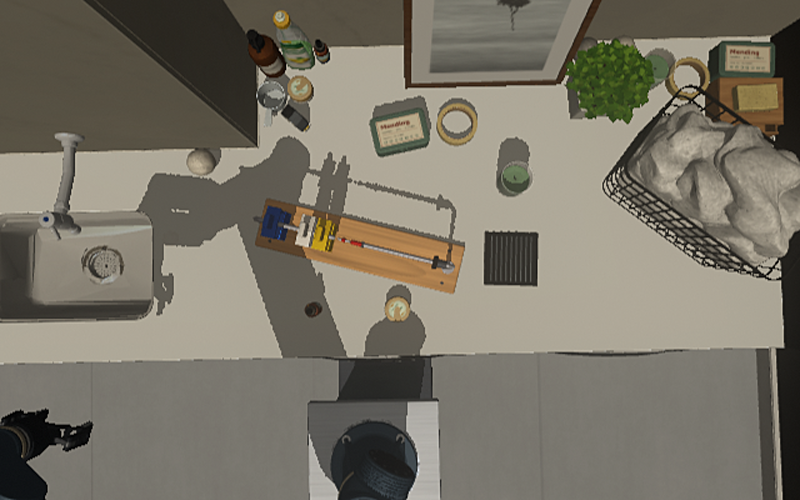

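The pots run left to right: blue (275,222), white (305,230), yellow (322,233). The link is at about (350,240), the buffer at (438,263), and the mat's centre at (511,259). I'll enlarge the stand next.

```bash
python3 - <<'E'
import cv2
from station import cams
p=cams.snapshot("top")[:,:,::-1]
cv2.imwrite("pics/top1.png",cv2.resize(p[150:245,195:385],None,fx=4.2,fy=4.2,interpolation=cv2.INTER_CUBIC))
E
```

```text
(no output)
```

View pics/top1.png

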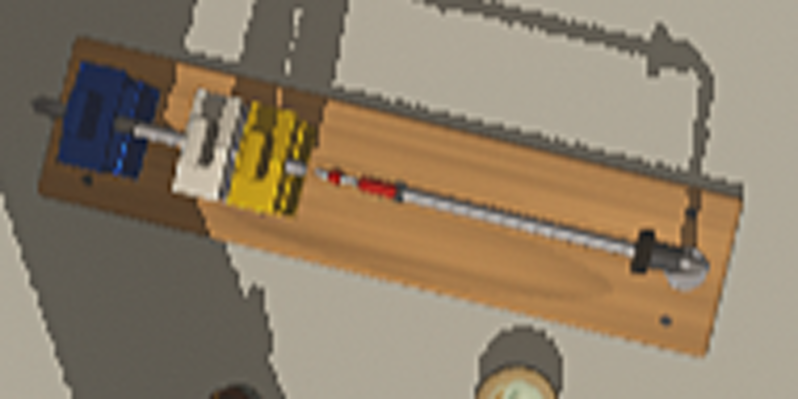

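```bash
cat > h.py <<'E'
from station import sensors,cams
import numpy as np
def ray(n,u,v,z,m=None):
    m=m or cams.camera_model(n);E=np.array(m["extrinsics"]);R=E[:3,:3];c=-R.T@E[:3,3]
    d=R.T@np.array([(u-m["cx"])/m["fx"],(v-m["cy"])/m["fy"],1]);return c+d*(z-c[2])/d[2]
E
python3 - <<'E'
from h import *
f=lambda u,v,z:ray("top",195+u/4.2,150+v/4.2,z)
C=[f(*c,.015)[:2] for c in((78,38),(40,192),(742,187),(705,355))]
print("corners",np.round(C,4).tolist());c=np.mean(C,0)
ball=f(337,176,.175);piv=f(398,192,.175);buf=f(635,250,.175)
for n,a in dict(ball=ball,piv=piv,buf=buf,blue=f(90,115,.226),white=f(209,140,.226),yel=f(261,155,.226)).items():print(n,a.round(4))
a1=(C[0]+C[1])/2-(C[2]+C[3])/2;d=(ball-buf)[:2]
print("centre",c,"len",np.linalg.norm(a1),"yaw of +y board",np.degrees(np.arctan2(a1[1],a1[0]))-90,"bars",np.degrees(np.arctan2(d[1],d[0]))-90,np.linalg.norm(d))
g=lambda u,v:ray("top",u*.8,v*.8,.004)[:2]
M=[g(484,233),g(537,232),g(538,285),g(486,286)];print("mat",np.round(M,4).tolist(),np.mean(M,0))
for n,u,v,z in(("wax",398,310,.035),("drop",313,310,.1),("candle",516,178,.09)):print(n,ray("top",u*.8,v*.8,z))
E
```

```text
corners [[0.6473, 0.2467], [0.536, 0.2759], [0.528, -0.2317], [0.4077, -0.2019]]
ball [0.5336 0.0433 0.175 ]
piv [0.5225 0.0046 0.175 ]
buf [ 0.4821 -0.1455  0.175 ]
blue [0.5716 0.1885 0.226 ]
white [0.5545 0.1158 0.226 ]
yel [0.5446 0.0841 0.226 ]
centre [0.52977695 0.02223189] len 0.49384527077538093 yaw of +y board -14.51468443506667 bars -15.251321175954374 0.19570039112248758
mat [[0.5523, -0.2809], [0.5518, -0.4102], [0.4225, -0.4086], [0.4229, -0.2822]] [ 0.48738589 -0.34549556]
wax [ 0.3714748  -0.06701512  0.035     ]
drop [0.38021674 0.12491217 0.1       ]
candle [ 0.67167059 -0.34554665  0.09      ]
```

>>> {"method": "move_arm", "body": {
  "targets": [
    {"dx": 0.84, "dy": -0.98, "dz": 0.28, "rz": -0.293},
    {"dx": 0.84, "dy": -0.98, "dz": 0.28, "rz": -0.293},
    {"dx": 0.84, "dy": -0.98, "dz": 0.28, "rz": -0.293},
    {"dx": 0.84, "dy": -0.98, "dz": 0.28, "rz": -0.293},
    {"dx": 0.84, "dy": -0.98, "dz": 0.28, "rz": -0.293},
    {"dx": 0.84, "dy": -0.98, "dz": 0.28, "rz": -0.293},
    {"dx": 0.84, "dy": -0.98, "dz": 0.28, "rz": -0.293},
    {"dx": 0.84, "dy": -0.98, "dz": 0.28, "rz": -0.293},
    {"dx": 0.84, "dy": -0.98, "dz": 0.28, "rz": -0.293},
    {"dx": 0.84, "dy": -0.98, "dz": 0.28, "rz": -0.293}
  ],
  "claw": 35
}}

```text
schema error: expected keys dx, dy, dz, rx, ry, rz
```

>>> {"method": "move_arm", "body": {
  "targets": [
    {"dx": 0.84, "dy": -0.98},
    {"dx": 0.84, "dy": -0.98},
    {"dx": 0.84, "dy": -0.98},
    {"dx": 0.84, "dy": -0.98},
    {"dx": 0.84, "dy": -0.98},
    {"dx": 0.84, "dy": -0.98},
    {"dx": 0.84, "dy": -0.98},
    {"dx": 0.84, "dy": -0.9},
    {},
    {}
  ]
}}

```text
schema error: expected keys dx, dy, dz, rx, ry, rz
```

```bash
python3 - <<'E'
from h import *
import cv2
m=cams.camera_model("wrist");p=cams.snapshot("wrist")
cv2.imwrite("pics/w0.png",cv2.resize(p[:,:,::-1],(800,500),interpolation=cv2.INTER_CUBIC))
import json;json.dump({k:np.array(v).tolist() for k,v in m.items()},open("w0.json","w"))
s=sensors.sense();print(s["t"],s["tcp_pos"],s["tool_rot"],s["finger_gap"],s["q"])
E
```

```text
0.2 [0.18254791 0.59730876 0.23070364] [ 1.47834056e-01  9.89011964e-01 -6.17280687e-04 -2.15900995e-04] 0.9990966004423727 [ 1.09551979e+00  5.28127234e-01  1.43339379e+00  1.35203981e-05
  1.18137947e+00 -1.78525808e-01]
```

View pics/w0.png

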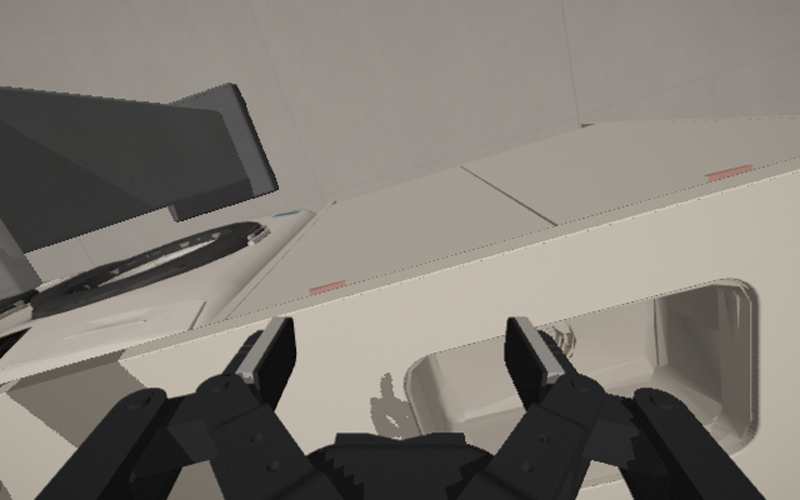

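The arm hasn't moved: both calls were refused because every row needs all six keys. The picture only shows the sink edge and the open fingers.

>>> {"method": "move_arm", "body": {
  "targets": [
    {"dx": 0.84, "dy": -0.98, "dz": 0.28, "rx": 0, "ry": 0, "rz": -0.293},
    {"dx": 0.84, "dy": -0.98, "dz": 0.28, "rx": 0, "ry": 0, "rz": -0.293},
    {"dx": 0.84, "dy": -0.98, "dz": 0.28, "rx": 0, "ry": 0, "rz": -0.293},
    {"dx": 0.84, "dy": -0.98, "dz": 0.28, "rx": 0, "ry": 0, "rz": -0.293},
    {"dx": 0.84, "dy": -0.98, "dz": 0.28, "rx": 0, "ry": 0, "rz": -0.293},
    {"dx": 0.84, "dy": -0.98, "dz": 0.28, "rx": 0, "ry": 0, "rz": -0.293},
    {"dx": 0.84, "dy": -0.98, "dz": 0.28, "rx": 0, "ry": 0, "rz": -0.293},
    {"dx": 0.84, "dy": -0.98, "dz": 0.28, "rx": 0, "ry": 0, "rz": -0.293},
    {"dx": 0.84, "dy": -0.98, "dz": 0.28, "rx": 0, "ry": 0, "rz": -0.293},
    {"dx": 0.84, "dy": -0.98, "dz": 0.28, "rx": 0, "ry": 0, "rz": -0.293}
  ],
  "claw": 35
}}

```text
t: 1.45
tcp_pos: [0.3932, 0.3517, 0.3014]
tool_rot: [0.794, 0.607, -0.0, -0.0]
force: [-0.1, 0.1, -0.8]
finger_gap: 0.348
gripper_force: 0.0
```

>>> {"method": "move_arm", "body": {
  "targets": [
    {"dx": 0.84, "dy": -0.98, "dz": 0, "rx": 0, "ry": 0, "rz": 0},
    {"dx": 0.84, "dy": -0.98, "dz": 0, "rx": 0, "ry": 0, "rz": 0},
    {"dx": 0.84, "dy": -0.98, "dz": 0, "rx": 0, "ry": 0, "rz": 0},
    {"dx": 0.84, "dy": -0.98, "dz": 0, "rx": 0, "ry": 0, "rz": 0},
    {"dx": 0.84, "dy": -0.98, "dz": 0, "rx": 0, "ry": 0, "rz": 0},
    {"dx": 0.84, "dy": -0.98, "dz": 0, "rx": 0, "ry": 0, "rz": 0},
    {"dx": 0.84, "dy": -0.98, "dz": 0, "rx": 0, "ry": 0, "rz": 0},
    {"dx": 0.84, "dy": -0.9, "dz": 0, "rx": 0, "ry": 0, "rz": 0},
    {"dx": 0, "dy": 0, "dz": 0, "rx": 0, "ry": 0, "rz": 0},
    {"dx": 0, "dy": 0, "dz": 0, "rx": 0, "ry": 0, "rz": 0}
  ]
}}

```text
t: 2.7
tcp_pos: [0.56, 0.159, 0.301]
tool_rot: [0.793, 0.609, -0.0, -0.001]
force: [-0.3, 0.6, -0.7]
finger_gap: 0.352
gripper_force: 0.0
```

```bash
python3 - <<'E'
from h import *
import cv2
m=cams.camera_model("wrist");p=cams.snapshot("wrist")
cv2.imwrite("pics/w1.png",cv2.resize(p[:,:,::-1],(800,500),interpolation=cv2.INTER_CUBIC))
import json;json.dump({k:np.array(v).tolist() for k,v in m.items()},open("w1.json","w"))
s=sensors.sense();print(s["t"],s["tcp_pos"],s["tool_rot"],s["finger_gap"],s["q"],s["force"])
E
```

```text
2.75 [0.5598366  0.15927727 0.30107551] [ 7.92664178e-01  6.09658171e-01 -3.96157176e-04 -5.08523842e-04] 0.3503708222522259 [8.50812216e-02 3.96914499e-01 1.45622503e+00 4.45518056e-04
 1.28966926e+00 3.44494808e-01] [-0.76551473  0.33223676  0.35695422]
```

View pics/w1.png

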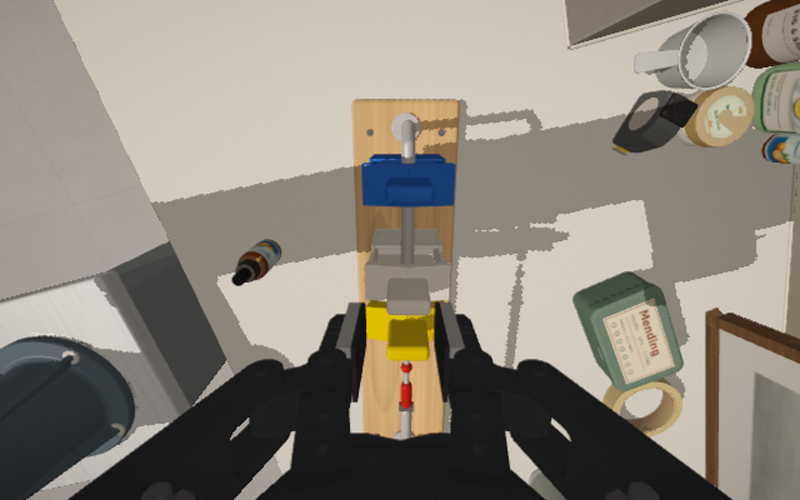

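```bash
python3 - <<'E'
from h import *
import json
m=json.load(open("w1.json"));f=lambda u,v,z:ray("",u*.8,v*.8,z,m)
yaw=np.radians(-14.9);u=np.array([-np.sin(yaw),np.cos(yaw)]);x=np.array([u[1],-u[0]]);O=np.array([.532,.037])
for n,a in dict(ball=(406.5,367,.175),bar1=(407,220,.18),bar2=(407,255,.18),wtab=(408,291,.226),ytab=(408,349,.226),btab_near=(410,193,.226),wsadback=(405,262,.18),bluefront=(409,205,.18)).items():
    p=f(*a)[:2];print(n,p.round(4),"stand x,y",((p-O)@x).round(4),((p-O)@u).round(4))
q=[.792664,.609658];th=np.degrees(np.arctan2(q[1],q[0]));print("tool y deg",2*th-90)
t=np.array([.5598,.1593]);print("tcp",(t-O)@x,(t-O)@u)
E
```

```text
ball [0.5362 0.0449] stand x,y 0.002 0.0087
bar1 [0.5697 0.1728] stand x,y 0.0016 0.141
bar2 [0.5628 0.1462] stand x,y 0.0017 0.1135
wtab [0.5604 0.1377] stand x,y 0.0016 0.1046
ytab [0.5494 0.0952] stand x,y 0.0019 0.0607
btab_near [0.5776 0.1995] stand x,y 0.0023 0.1688
wsadback [0.5599 0.1411] stand x,y 0.0002 0.1077
bluefront [0.574  0.1834] stand x,y 0.003 0.1522
tool y deg -14.87040357872948
tcp -0.004582085597686455 0.1253360861506991
```

```bash
python3 - <<'E'
from h import *
import json
m=json.load(open("w1.json"));E=np.array(m["extrinsics"])
yaw=np.radians(-14.9);u=np.array([-np.sin(yaw),np.cos(yaw)]);x=np.array([u[1],-u[0]]);O=np.array([.532,.037])+.001*x
print("cam",-E[:3,:3].T@E[:3,3])
def pr(y,z,xx=0):
    p=E[:3,:3]@np.r_[O+y*u+xx*x,z]+E[:3,3];return np.round(np.array([m["fx"]*p[0]/p[2]+m["cx"],m["fy"]*p[1]/p[2]+m["cy"]])*1.25).astype(int).tolist()
for n,y in(("b",.157),("w",.082),("y",.049)):
    print(n,"tabtop rear/front",pr(y+.006,.226),pr(y-.006,.226),"saddle rear/front",pr(y+.015,.186),pr(y-.015,.186),"tab base rear",pr(y+.006,.188),"pot rim rear",pr(y+.015,.134))
E
```

```text
cam [0.58107966 0.2362452  0.44310276]
b tabtop rear/front [408, 203] [408, 222] saddle rear/front [407, 179] [406, 221] tab base rear [407, 192] pot rim rear [406, 171]
w tabtop rear/front [407, 314] [407, 330] saddle rear/front [406, 278] [406, 313] tab base rear [406, 290] pot rim rear [405, 255]
y tabtop rear/front [407, 356] [407, 371] saddle rear/front [406, 316] [406, 349] tab base rear [406, 328] pot rim rear [405, 289]
```

The wrist picture puts the ball at (406,367), the white tab at rows 279–312, the yellow at 318–360 and the blue at 178–205. That places the white pot at y≈0.09 and the blue at y≈0.165, so fingers at y≈0.128 fit between them.

>>> {"method": "move_arm", "body": {
  "targets": [
    {"dx": 0.26, "dy": 0.06, "dz": 0, "rx": 0, "ry": 0, "rz": 0},
    {"dx": 0, "dy": 0, "dz": -0.75, "rx": 0, "ry": 0, "rz": 0},
    {"dx": 0, "dy": 0, "dz": -0.75, "rx": 0, "ry": 0, "rz": 0},
    {"dx": 0, "dy": 0, "dz": -0.75, "rx": 0, "ry": 0, "rz": 0},
    {"dx": 0, "dy": 0, "dz": -0.75, "rx": 0, "ry": 0, "rz": 0},
    {"dx": 0, "dy": 0, "dz": -0.75, "rx": 0, "ry": 0, "rz": 0},
    {"dx": 0, "dy": 0, "dz": -0.5, "rx": 0, "ry": 0, "rz": 0},
    {"dx": 0, "dy": 0, "dz": 0, "rx": 0, "ry": 0, "rz": 0},
    {"dx": 0, "dy": 0, "dz": 0, "rx": 0, "ry": 0, "rz": 0},
    {"dx": 0, "dy": 0, "dz": 0, "rx": 0, "ry": 0, "rz": 0}
  ]
}}

```text
t: 4.0
tcp_pos: [0.5678, 0.1603, 0.196]
tool_rot: [0.793, 0.609, 0.001, 0.0]
force: [-1.1, 0.4, 0.3]
finger_gap: 0.35
gripper_force: 0.0
```

```bash
python3 - <<'E'
from h import *
import cv2
a=cams.snapshot("wrist")[:,:,::-1];b=cams.snapshot("scene")[:,:,::-1][130:290,240:400]
cv2.imwrite("pics/w2.png",np.hstack([cv2.resize(a[60:380,180:460],(437,500)),cv2.resize(b,(360,360)),][:1]+[cv2.copyMakeBorder(cv2.resize(b,(360,360)),0,140,0,0,cv2.BORDER_CONSTANT)]))
s=sensors.sense();print(s["t"],s["tcp_pos"],s["force"])
E
```

```text
4.1 [0.56763341 0.16019923 0.19574767] [ 0.48506061 -0.31707599 -0.01818113]
```

View pics/w2.png

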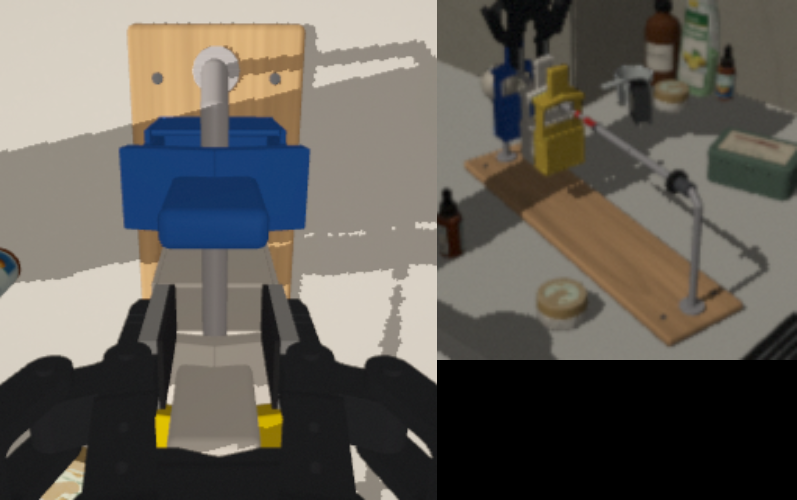

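```bash
python3 - <<'E'
from h import *
yaw=np.radians(-14.9);u=np.array([-np.sin(yaw),np.cos(yaw)]);x=np.array([u[1],-u[0]]);O=np.array([.532,.037])
m=cams.camera_model("wrist")
for n,c,v,z in(("white saddle rear",215,336,.187),("blue saddle front(side)",130,228,.180),("blue tab top front",213,247,.226),("white tab top front",213,447,.226)):
    p=ray("",180+c*.6407,60+v*.64,z,m)[:2]-O;print(n,(p@x).round(4),(p@u).round(4))
t=sensors.sense()["tcp_pos"];p=t[:2]-O;print("tcp",p@x,p@u)
E=np.array(m["extrinsics"])
for dy in(-.011,.011):
    q=E[:3,:3]@np.r_[t[:2]+dy*u+.015*x,.202]+E[:3,3];print("tip row",(m["fy"]*q[1]/q[2]+m["cy"]-60)/.64,(m["fx"]*q[0]/q[2]+m["cx"]-180)/.6407)
E
```

```text
white saddle rear 0.002 0.1108
blue saddle front(side) -0.0293 0.1522
blue tab top front 0.0018 0.1631
white tab top front 0.0015 0.0963
tcp 0.002756711967711807 0.1282193038242863
tip row 344.18477145281327 260.1534535105068
tip row 286.89773035108396 262.06288648393877
```

>>> {"method": "move_arm", "body": {
  "targets": [
    {"dx": -0.03, "dy": 0, "dz": -0.5, "rx": 0, "ry": 0, "rz": 0},
    {"dx": 0, "dy": 0, "dz": -0.5, "rx": 0, "ry": 0, "rz": 0},
    {"dx": 0, "dy": 0, "dz": -0.36, "rx": 0, "ry": 0, "rz": 0},
    {"dx": -0.04, "dy": -0.16, "dz": 0, "rx": 0, "ry": 0, "rz": 0},
    {"dx": -0.08, "dy": -0.3, "dz": 0, "rx": 0, "ry": 0, "rz": 0},
    {"dx": -0.08, "dy": -0.3, "dz": 0, "rx": 0, "ry": 0, "rz": 0},
    {"dx": -0.08, "dy": -0.3, "dz": 0, "rx": 0, "ry": 0, "rz": 0},
    {"dx": -0.08, "dy": -0.3, "dz": 0, "rx": 0, "ry": 0, "rz": 0},
    {"dx": -0.08, "dy": -0.3, "dz": 0, "rx": 0, "ry": 0, "rz": 0},
    {"dx": -0.08, "dy": -0.3, "dz": 0, "rx": 0, "ry": 0, "rz": 0}
  ]
}}

```text
t: 5.35
tcp_pos: [0.5536, 0.1108, 0.1613]
tool_rot: [0.793, 0.609, 0.0, 0.0]
force: [0.7, 1.5, 0.9]
finger_gap: 0.35
gripper_force: 1.0
```

>>> {"method": "move_arm", "body": {
  "targets": [
    {"dx": -0.08, "dy": -0.3, "dz": 0, "rx": 0, "ry": 0, "rz": 0},
    {"dx": -0.08, "dy": -0.3, "dz": 0, "rx": 0, "ry": 0, "rz": 0},
    {"dx": -0.08, "dy": -0.3, "dz": 0, "rx": 0, "ry": 0, "rz": 0},
    {"dx": -0.08, "dy": -0.3, "dz": 0, "rx": 0, "ry": 0, "rz": 0},
    {"dx": -0.08, "dy": -0.3, "dz": 0, "rx": 0, "ry": 0, "rz": 0},
    {"dx": -0.08, "dy": -0.3, "dz": 0, "rx": 0, "ry": 0, "rz": 0},
    {"dx": -0.08, "dy": -0.3, "dz": 0, "rx": 0, "ry": 0, "rz": 0},
    {"dx": -0.08, "dy": -0.3, "dz": 0, "rx": 0, "ry": 0, "rz": 0},
    {"dx": -0.08, "dy": -0.3, "dz": 0, "rx": 0, "ry": 0, "rz": 0},
    {"dx": -0.08, "dy": -0.3, "dz": 0, "rx": 0, "ry": 0, "rz": 0}
  ]
}}

```text
t: 6.6
tcp_pos: [0.5335, 0.0358, 0.1612]
tool_rot: [0.793, 0.609, 0.0, -0.0]
force: [1.7, 2.1, 1.6]
finger_gap: 0.355
gripper_force: 1.3
```

```bash
python3 - <<'E'
from h import *
import cv2
b=cams.snapshot("scene")[:,:,::-1][130:290,240:400]
cv2.imwrite("pics/s3.png",cv2.resize(b,(560,560),interpolation=cv2.INTER_CUBIC))
s=sensors.sense();print(s["t"],s["tcp_pos"],s["force"])
E
```

```text
6.65 [0.53310541 0.03487395 0.1610776 ] [ 0.55499353 -0.52899142  0.80312975]
```

View pics/s3.png

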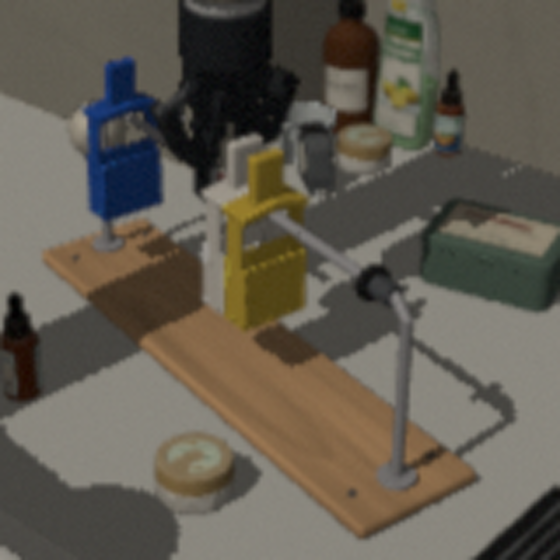

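>>> {"method": "move_arm", "body": {
  "targets": [
    {"dx": -0.095, "dy": -0.36, "dz": 0, "rx": 0, "ry": 0, "rz": 0},
    {"dx": -0.095, "dy": -0.36, "dz": 0, "rx": 0, "ry": 0, "rz": 0},
    {"dx": -0.095, "dy": -0.36, "dz": 0, "rx": 0, "ry": 0, "rz": 0},
    {"dx": -0.095, "dy": -0.36, "dz": 0, "rx": 0, "ry": 0, "rz": 0},
    {"dx": -0.095, "dy": -0.36, "dz": 0, "rx": 0, "ry": 0, "rz": 0},
    {"dx": -0.095, "dy": -0.36, "dz": 0, "rx": 0, "ry": 0, "rz": 0},
    {"dx": -0.095, "dy": -0.36, "dz": 0, "rx": 0, "ry": 0, "rz": 0},
    {"dx": -0.095, "dy": -0.36, "dz": 0, "rx": 0, "ry": 0, "rz": 0},
    {"dx": -0.095, "dy": -0.36, "dz": 0, "rx": 0, "ry": 0, "rz": 0},
    {"dx": -0.095, "dy": -0.36, "dz": 0, "rx": 0, "ry": 0, "rz": 0}
  ]
}}

```text
t: 7.9
tcp_pos: [0.5094, -0.0544, 0.161]
tool_rot: [0.793, 0.609, -0.0, -0.0]
force: [-0.4, 3.1, 1.6]
finger_gap: 0.35
gripper_force: 1.2
```

>>> {"method": "move_arm", "body": {
  "targets": [
    {"dx": -0.03, "dy": -0.12, "dz": 0, "rx": 0, "ry": 0, "rz": 0},
    {"dx": -0.03, "dy": -0.12, "dz": 0, "rx": 0, "ry": 0, "rz": 0},
    {"dx": -0.03, "dy": -0.12, "dz": 0, "rx": 0, "ry": 0, "rz": 0},
    {"dx": -0.03, "dy": -0.12, "dz": 0, "rx": 0, "ry": 0, "rz": 0},
    {"dx": -0.03, "dy": -0.12, "dz": 0, "rx": 0, "ry": 0, "rz": 0},
    {"dx": -0.03, "dy": -0.12, "dz": 0, "rx": 0, "ry": 0, "rz": 0},
    {"dx": -0.03, "dy": -0.12, "dz": 0, "rx": 0, "ry": 0, "rz": 0},
    {"dx": -0.03, "dy": -0.12, "dz": 0, "rx": 0, "ry": 0, "rz": 0},
    {"dx": 0, "dy": 0, "dz": 0, "rx": 0, "ry": 0, "rz": 0},
    {"dx": 0, "dy": 0, "dz": 0, "rx": 0, "ry": 0, "rz": 0}
  ]
}}

```text
t: 9.15
tcp_pos: [0.5039, -0.0783, 0.161]
tool_rot: [0.793, 0.61, -0.0, 0.0]
force: [0.2, 0.3, -1.6]
finger_gap: 0.348
gripper_force: 0.0
```

```bash
python3 - <<'E'
from h import *
import cv2
b=cams.snapshot("scene")[:,:,::-1][150:270,280:400]
t=cams.snapshot("top")[:,:,::-1][160:240,280:380]
cv2.imwrite("pics/s4.png",np.hstack([cv2.resize(b,(400,400),interpolation=cv2.INTER_CUBIC),cv2.resize(t[:,10:90],(400,400),interpolation=cv2.INTER_CUBIC)]))
yaw=np.radians(-14.9);u=np.array([-np.sin(yaw),np.cos(yaw)]);O=np.array([.532,.037])
F=[]
for _ in range(6):
    s=sensors.sense();F.append(s["force"]);cams.snapshot("wrist")
print(s["t"],s["tcp_pos"],(s["tcp_pos"][:2]-O)@u,np.array(F)[:,:2]@u,np.mean(F,0))
E
```

```text
9.5 [ 0.50383303 -0.07794828  0.16106018] -0.1183259183633793 [-0.19231077  0.78800452  0.40340437  0.10308346 -0.28716111  0.10336787] [ 0.0971166   0.1325497  -0.07129804]
```

View pics/s4.png

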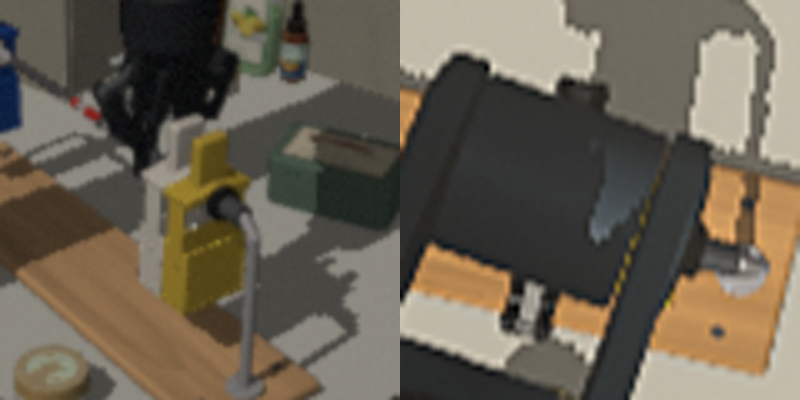

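>>> {"method": "move_arm", "body": {
  "targets": [
    {"dx": -0.02, "dy": -0.08, "dz": 0, "rx": 0, "ry": 0, "rz": 0},
    {"dx": -0.02, "dy": -0.08, "dz": 0, "rx": 0, "ry": 0, "rz": 0},
    {"dx": -0.02, "dy": -0.08, "dz": 0, "rx": 0, "ry": 0, "rz": 0},
    {"dx": 0, "dy": 0, "dz": 0, "rx": 0, "ry": 0, "rz": 0},
    {"dx": 0, "dy": 0, "dz": 0, "rx": 0, "ry": 0, "rz": 0},
    {"dx": 0, "dy": 0, "dz": 0, "rx": 0, "ry": 0, "rz": 0},
    {"dx": 0, "dy": 0, "dz": 0, "rx": 0, "ry": 0, "rz": 0},
    {"dx": 0, "dy": 0, "dz": 0, "rx": 0, "ry": 0, "rz": 0},
    {"dx": 0, "dy": 0, "dz": 0, "rx": 0, "ry": 0, "rz": 0},
    {"dx": 0, "dy": 0, "dz": 0, "rx": 0, "ry": 0, "rz": 0}
  ]
}}

```text
t: 10.8
tcp_pos: [0.5022, -0.0835, 0.161]
tool_rot: [0.793, 0.609, 0.0, -0.0]
force: [1.3, 5.3, 0.6]
finger_gap: 0.353
gripper_force: 2.5
```

```bash
cat > f.py <<'E'
from h import *
yaw=np.radians(-14.9);u=np.array([-np.sin(yaw),np.cos(yaw)]);O=np.array([.532,.037])
F=[]
for _ in range(8):
    s=sensors.sense();F.append(s["force"]);cams.snapshot("wrist")
print(s["t"],s["tcp_pos"],(s["tcp_pos"][:2]-O)@u,np.mean(np.array(F)[:,:2]@u),np.mean(F,0),s["gripper_force"])
E
python3 f.py
```

```text
11.15 [ 0.50221531 -0.08353486  0.16105212] -0.1241406304733448 4.905363127761696 [1.41225303 4.700268   0.68542664] 2.534213662147522
```

>>> {"method": "move_arm", "body": {
  "targets": [
    {"dx": 0.03, "dy": 0.12, "dz": 0, "rx": 0, "ry": 0, "rz": 0},
    {"dx": 0.03, "dy": 0.12, "dz": 0, "rx": 0, "ry": 0, "rz": 0},
    {"dx": 0.06, "dy": 0.22, "dz": 0, "rx": 0, "ry": 0, "rz": 0},
    {"dx": 0.17, "dy": 0.66, "dz": -0.04, "rx": 0, "ry": 0, "rz": 0},
    {"dx": 0.17, "dy": 0.66, "dz": -0.04, "rx": 0, "ry": 0, "rz": 0},
    {"dx": 0.17, "dy": 0.66, "dz": -0.04, "rx": 0, "ry": 0, "rz": 0},
    {"dx": 0.17, "dy": 0.66, "dz": -0.04, "rx": 0, "ry": 0, "rz": 0},
    {"dx": 0.17, "dy": 0.66, "dz": -0.04, "rx": 0, "ry": 0, "rz": 0},
    {"dx": 0.17, "dy": 0.66, "dz": 0, "rx": 0, "ry": 0, "rz": 0},
    {"dx": 0.17, "dy": 0.66, "dz": 0, "rx": 0, "ry": 0, "rz": 0}
  ]
}}

```text
t: 12.45
tcp_pos: [0.5353, 0.0443, 0.156]
tool_rot: [0.793, 0.609, 0.0, 0.0]
force: [0.0, 0.4, 0.4]
finger_gap: 0.347
gripper_force: 0.0
```

```bash
python3 - <<'E'
from h import *
import cv2
a=cams.snapshot("wrist")[:,:,::-1];b=cams.snapshot("scene")[:,:,::-1][150:270,280:400]
cv2.imwrite("pics/w5.png",np.hstack([cv2.resize(a[200:400,220:420],(400,400),interpolation=cv2.INTER_CUBIC),cv2.resize(b,(400,400),interpolation=cv2.INTER_CUBIC)]))
s=sensors.sense();print(s["t"],s["tcp_pos"],s["force"])
E
```

```text
12.55 [0.53541722 0.04484155 0.15610592] [-0.2075067  -0.77505906  0.41991639]
```

View pics/w5.png

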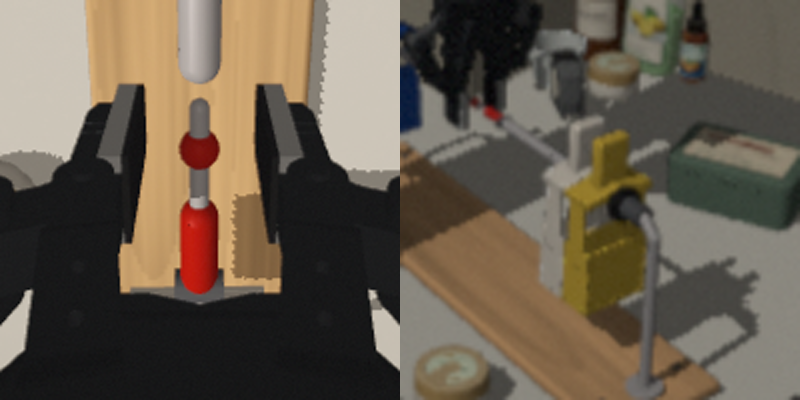

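The ball is at crop pixel (199,150), centred between the pads, and the white and yellow pots hang at the buffer.

```bash
python3 - <<'E'
from h import *
yaw=np.radians(-14.9);u=np.array([-np.sin(yaw),np.cos(yaw)]);x=np.array([u[1],-u[0]]);O=np.array([.532,.037])
t=sensors.sense()["tcp_pos"][:2]
for n,c,r in(("ball",199.5,150),("bar end",200,82),("tip",199.5,98)):
    p=ray("wrist",220+c/2,200+r/2,.175)[:2];print(n,p,(p-O)@x,(p-O)@u,"rel tcp",(p-t)@x,(p-t)@u)
E
```

```text
ball [0.53593176 0.0452148 ] 0.001687268139997416 0.008949572593291176 rel tcp 0.00040127187222023357 0.0004930121290368515
bar end [0.54071903 0.06290232] 0.001765522154240611 0.027273333683990538 rel tcp 0.00047952588646342845 0.018816773219736217
tip [0.53954023 0.05889282] 0.001657334774389221 0.02309553467311689 rel tcp 0.0003713385066120384 0.014638974208862565
```

>>> {"method": "move_arm", "body": {
  "targets": [
    {"dx": 0, "dy": 0, "dz": 0, "rx": 0, "ry": 0, "rz": 0},
    {"dx": 0, "dy": 0, "dz": 0, "rx": 0, "ry": 0, "rz": 0},
    {"dx": 0, "dy": 0, "dz": 0, "rx": 0, "ry": 0, "rz": 0},
    {"dx": 0, "dy": 0, "dz": 0, "rx": 0, "ry": 0, "rz": 0},
    {"dx": 0, "dy": 0, "dz": 0, "rx": 0, "ry": 0, "rz": 0},
    {"dx": 0, "dy": 0, "dz": 0, "rx": 0, "ry": 0, "rz": 0},
    {"dx": 0, "dy": 0, "dz": 0, "rx": 0, "ry": 0, "rz": 0},
    {"dx": 0, "dy": 0, "dz": 0, "rx": 0, "ry": 0, "rz": 0},
    {"dx": 0, "dy": 0, "dz": 0, "rx": 0, "ry": 0, "rz": 0},
    {"dx": 0, "dy": 0, "dz": 0, "rx": 0, "ry": 0, "rz": 0}
  ],
  "claw": 0,
  "newtons": 20
}}

```text
t: 13.8
tcp_pos: [0.5348, 0.0431, 0.156]
tool_rot: [0.793, 0.609, -0.0, -0.0]
force: [-1.5, 0.9, 0.8]
finger_gap: 0.09
gripper_force: 19.5
```

>>> {"method": "move_arm", "body": {
  "targets": [
    {"dx": -0.003, "dy": -0.012, "dz": 0.2, "rx": 0, "ry": 0, "rz": 0},
    {"dx": -0.009, "dy": -0.035, "dz": 0.198, "rx": 0, "ry": 0, "rz": 0},
    {"dx": -0.015, "dy": -0.057, "dz": 0.193, "rx": 0, "ry": 0, "rz": 0},
    {"dx": -0.021, "dy": -0.079, "dz": 0.184, "rx": 0, "ry": 0, "rz": 0},
    {"dx": -0.027, "dy": -0.1, "dz": 0.173, "rx": 0, "ry": 0, "rz": 0},
    {"dx": -0.032, "dy": -0.119, "dz": 0.159, "rx": 0, "ry": 0, "rz": 0},
    {"dx": -0.036, "dy": -0.137, "dz": 0.143, "rx": 0, "ry": 0, "rz": 0},
    {"dx": -0.041, "dy": -0.153, "dz": 0.125, "rx": 0, "ry": 0, "rz": 0},
    {"dx": -0.044, "dy": -0.166, "dz": 0.106, "rx": 0, "ry": 0, "rz": 0},
    {"dx": -0.047, "dy": -0.177, "dz": 0.084, "rx": 0, "ry": 0, "rz": 0}
  ]
}}

```text
t: 15.05
tcp_pos: [0.5278, 0.0171, 0.1951]
tool_rot: [0.793, 0.609, -0.0, -0.0]
force: [0.2, 2.0, -7.3]
finger_gap: 0.089
gripper_force: 27.5
```

>>> {"method": "move_arm", "body": {
  "targets": [
    {"dx": -0.049, "dy": -0.185, "dz": 0.062, "rx": 0, "ry": 0, "rz": 0},
    {"dx": -0.051, "dy": -0.191, "dz": 0.038, "rx": 0, "ry": 0, "rz": 0},
    {"dx": -0.052, "dy": -0.194, "dz": 0.014, "rx": 0, "ry": 0, "rz": 0},
    {"dx": -0.052, "dy": -0.194, "dz": -0.01, "rx": 0, "ry": 0, "rz": 0},
    {"dx": -0.051, "dy": -0.192, "dz": -0.034, "rx": 0, "ry": 0, "rz": 0},
    {"dx": -0.05, "dy": -0.186, "dz": -0.057, "rx": 0, "ry": 0, "rz": 0},
    {"dx": 0, "dy": 0, "dz": 0, "rx": 0, "ry": 0, "rz": 0},
    {"dx": 0, "dy": 0, "dz": 0, "rx": 0, "ry": 0, "rz": 0},
    {"dx": 0, "dy": 0, "dz": 0, "rx": 0, "ry": 0, "rz": 0},
    {"dx": 0, "dy": 0, "dz": 0, "rx": 0, "ry": 0, "rz": 0}
  ]
}}

```text
t: 16.3
tcp_pos: [0.5202, -0.0113, 0.1956]
tool_rot: [0.793, 0.61, -0.0, -0.0]
force: [-1.6, 3.7, -1.9]
finger_gap: 0.088
gripper_force: 24.0
```

```bash
python3 - <<'E'
from h import *
import cv2
w=cams.snapshot("wrist");t=cams.snapshot("scene");cv2.imwrite("pics/w6.png",w[:,:,::-1]);cv2.imwrite("pics/s6.png",t[:,:,::-1])
for p in(w,t):
    r=(p[...,0]>110)&(p[...,1]<60)&(p[...,2]<60);v,u=np.nonzero(r);print(len(u),(u.min(),u.max(),v.min(),v.max(),u.mean(),v.mean()) if len(u) else "")
m=cams.camera_model("scene");E=np.array(m["extrinsics"])
yaw=np.radians(-14.9);u=np.array([-np.sin(yaw),np.cos(yaw)]);O=np.array([.5335,.0365])
for th in(0,1.0,1.92):
    for r in(.01,.042):
        q=E[:3,:3]@np.r_[O+(-.035+r*np.cos(th))*u,.175+r*np.sin(th)]+E[:3,3];print(th,r,m["fx"]*q[0]/q[2]+m["cx"],m["fy"]*q[1]/q[2]+m["cy"])
s=sensors.sense();print(s["t"],s["tcp_pos"],s["force"],s["finger_gap"])
E
```

```text
356 (np.int64(311), np.int64(328), np.int64(213), np.int64(280), np.float64(317.7612359550562), np.float64(235.92415730337078))
0 
0 0.01 309.3025366657605 184.9671361387953
0 0.042 303.0142659374975 180.70982236908932
1.0 0.01 310.23073472650583 183.02041597593967
1.0 0.042 306.75449200260965 172.41022408636857
1.92 0.01 312.02260700883886 183.91728372122063
1.92 0.042 314.3451685898604 176.00038293886666
16.4 [ 0.52025536 -0.01130132  0.19561231] [-3.28154041  2.82048702 -1.57464614] 0.09091595346822032
```

>>> {"method": "move_arm", "body": {
  "targets": [
    {"dx": 0, "dy": 0, "dz": 0, "rx": 0, "ry": 0, "rz": 0},
    {"dx": 0, "dy": 0, "dz": 0, "rx": 0, "ry": 0, "rz": 0},
    {"dx": 0, "dy": 0, "dz": 0, "rx": 0, "ry": 0, "rz": 0},
    {"dx": 0, "dy": 0, "dz": 0, "rx": 0, "ry": 0, "rz": 0},
    {"dx": 0, "dy": 0, "dz": 0.5, "rx": 0, "ry": 0, "rz": 0},
    {"dx": 0, "dy": 0, "dz": 0.8, "rx": 0, "ry": 0, "rz": 0},
    {"dx": 0, "dy": 0, "dz": 0.8, "rx": 0, "ry": 0, "rz": 0},
    {"dx": 0, "dy": 0, "dz": 0.8, "rx": 0, "ry": 0, "rz": 0},
    {"dx": 0, "dy": 0, "dz": 0, "rx": 0, "ry": 0, "rz": 0},
    {"dx": 0, "dy": 0, "dz": 0, "rx": 0, "ry": 0, "rz": 0}
  ],
  "claw": 52
}}

```text
t: 17.65
tcp_pos: [0.5201, -0.0112, 0.2678]
tool_rot: [0.793, 0.609, -0.0, -0.0]
force: [0.5, -0.1, 0.6]
finger_gap: 0.522
gripper_force: 0.0
```

```bash
python3 - <<'E'
from h import *
import cv2
w=cams.snapshot("wrist");t=cams.snapshot("scene");cv2.imwrite("pics/w7.png",w[:,:,::-1]);cv2.imwrite("pics/s7.png",t[:,:,::-1])
for n,p in(("wrist",w),("scene",t)):
    h=cv2.cvtColor(p,cv2.COLOR_RGB2HSV);r=(((h[...,0]<5)|(h[...,0]>175))&(h[...,1]>170)&(h[...,2]>60)).astype(np.uint8)
    if n=="scene": r[:140]=0;r[220:]=0;r[:,:270]=0;r[:,350:]=0
    k,_,S,C=cv2.connectedComponentsWithStats(r)
    print(n,[(S[i].tolist(),C[i].round(1).tolist()) for i in range(1,k) if S[i,4]>2])
m=cams.camera_model("wrist");E=np.array(m["extrinsics"])
yaw=np.radians(-14.9);u=np.array([-np.sin(yaw),np.cos(yaw)]);O=np.array([.5335,.0365])
for th in(0,1.0,2.0):
    for r in(.01,.027,.042):
        q=E[:3,:3]@np.r_[O+(-.034+r*np.cos(th))*u,.175+r*np.sin(th)]+E[:3,3];print(th,r,m["fx"]*q[0]/q[2]+m["cx"],m["fy"]*q[1]/q[2]+m["cy"])
s=sensors.sense();print(s["t"],s["tcp_pos"],s["force"],s["finger_gap"])
E
```

```text
wrist [([314, 181, 12, 25, 244], [319.9, 192.7]), ([314, 214, 13, 11, 97], [319.8, 218.9])]
scene [([311, 182, 2, 4, 6], [311.5, 183.5])]
0 0.01 320.41947020985816 172.90594904640403
0 0.027 320.43475178213924 152.267632873028
0 0.042 320.4488211429387 133.26645215726063
1.0 0.01 320.4322912555465 180.9097146914484
1.0 0.027 320.47324750074904 173.83137163163698
1.0 0.042 320.5149230235614 166.62871801420934
2.0 0.01 320.4249602997184 192.5796644790423
2.0 0.027 320.45118664533277 207.30448002715406
2.0 0.042 320.4768927474149 221.73720417361088
17.75 [ 0.51987373 -0.01113755  0.26720176] [0.08775897 0.52153874 0.00758803] 0.5220332930431564
```

The red ball is at wrist pixel (320,219), which matches a link angle of 2.0 rad, so the link is open. Next is the blue tab.

>>> {"method": "move_arm", "body": {
  "targets": [
    {"dx": 0.252, "dy": 0.929, "dz": 0, "rx": 0, "ry": 0, "rz": 0},
    {"dx": 0.252, "dy": 0.929, "dz": 0, "rx": 0, "ry": 0, "rz": 0},
    {"dx": 0.252, "dy": 0.929, "dz": 0, "rx": 0, "ry": 0, "rz": 0},
    {"dx": 0.252, "dy": 0.929, "dz": 0, "rx": 0, "ry": 0, "rz": 0},
    {"dx": 0.252, "dy": 0.929, "dz": 0, "rx": 0, "ry": 0, "rz": 0},
    {"dx": 0.252, "dy": 0.929, "dz": 0, "rx": 0, "ry": 0, "rz": 0},
    {"dx": 0.252, "dy": 0.929, "dz": 0, "rx": 0, "ry": 0, "rz": 0},
    {"dx": 0.252, "dy": 0.929, "dz": 0, "rx": 0, "ry": 0, "rz": 0},
    {"dx": 0.252, "dy": 0.929, "dz": 0, "rx": 0, "ry": 0, "rz": 0},
    {"dx": 0, "dy": 0, "dz": 0, "rx": 0, "ry": 0, "rz": 0}
  ]
}}

```text
t: 19.0
tcp_pos: [0.5772, 0.1993, 0.2673]
tool_rot: [0.792, 0.61, -0.0, -0.0]
force: [-0.5, -0.0, 0.2]
finger_gap: 0.52
gripper_force: 0.0
```

```bash
python3 - <<'E'
from h import *
import cv2
m=cams.camera_model("wrist");w=cams.snapshot("wrist");s=sensors.sense();t=s["tcp_pos"]
a=np.ascontiguousarray(w[160:400,160:480,::-1]);E=np.array(m["extrinsics"])
yaw=np.radians(-14.9);u=np.array([-np.sin(yaw),np.cos(yaw)]);x=np.array([u[1],-u[0]])
a=cv2.resize(a,(800,600),interpolation=cv2.INTER_CUBIC)
for X in(-.015,.015):
  for Y in(-.006,.006): # green: tab-top corners if TCP is centred
    q=E[:3,:3]@np.r_[t[:2]+X*x+Y*u,.226]+E[:3,3];cv2.circle(a,(int((m["fx"]*q[0]/q[2]+m["cx"]-160)*2.5),int((m["fy"]*q[1]/q[2]+m["cy"]-160)*2.5)),4,(0,255,0),-1)
cv2.imwrite("pics/w8.png",a);print(t,s["t"],s["force"])
E
```

```text
[0.57698308 0.1982755  0.26732227] 19.05 [ 0.91105859 -0.45289797 -1.00813749]
```

View pics/w8.png

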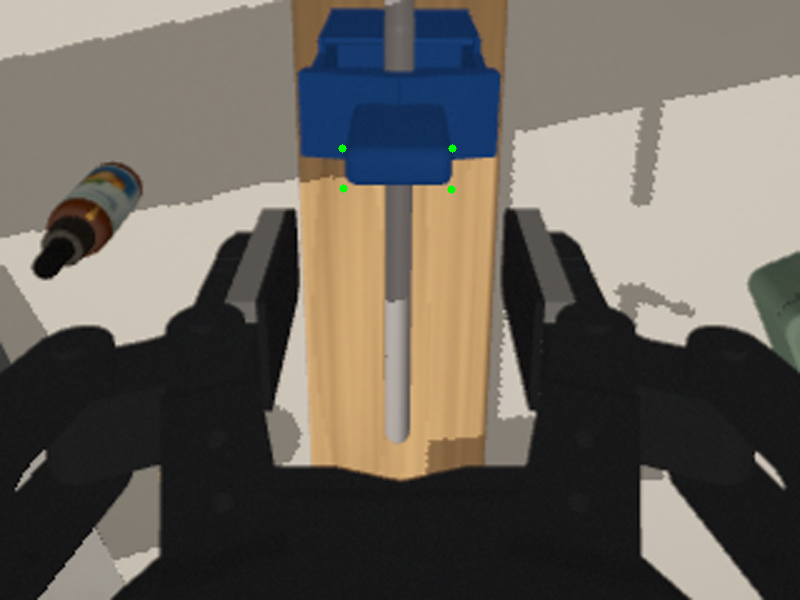

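The blue tab's top sits at rows 149–185 and columns 346–452, matching the predicted corners, so the gripper is centred. I'll descend and grip.

>>> {"method": "move_arm", "body": {
  "targets": [
    {"dx": 0, "dy": 0, "dz": -0.6, "rx": 0, "ry": 0, "rz": 0},
    {"dx": 0, "dy": 0, "dz": -0.6, "rx": 0, "ry": 0, "rz": 0},
    {"dx": 0, "dy": 0, "dz": -0.6, "rx": 0, "ry": 0, "rz": 0},
    {"dx": 0, "dy": 0, "dz": -0.6, "rx": 0, "ry": 0, "rz": 0},
    {"dx": 0, "dy": 0, "dz": -0.3, "rx": 0, "ry": 0, "rz": 0},
    {"dx": 0, "dy": 0, "dz": -0.28, "rx": 0, "ry": 0, "rz": 0},
    {"dx": 0, "dy": 0, "dz": 0, "rx": 0, "ry": 0, "rz": 0},
    {"dx": 0, "dy": 0, "dz": 0, "rx": 0, "ry": 0, "rz": 0},
    {"dx": 0, "dy": 0, "dz": 0, "rx": 0, "ry": 0, "rz": 0},
    {"dx": 0, "dy": 0, "dz": 0, "rx": 0, "ry": 0, "rz": 0}
  ]
}}

```text
t: 20.3
tcp_pos: [0.5774, 0.1978, 0.1939]
tool_rot: [0.793, 0.609, 0.0, 0.0]
force: [-0.7, -0.1, 0.1]
finger_gap: 0.521
gripper_force: 0.0
```

>>> {"method": "move_arm", "body": {
  "targets": [
    {"dx": 0, "dy": 0, "dz": 0, "rx": 0, "ry": 0, "rz": 0},
    {"dx": 0, "dy": 0, "dz": 0, "rx": 0, "ry": 0, "rz": 0},
    {"dx": 0, "dy": 0, "dz": 0, "rx": 0, "ry": 0, "rz": 0},
    {"dx": 0, "dy": 0, "dz": 0, "rx": 0, "ry": 0, "rz": 0},
    {"dx": 0, "dy": 0, "dz": 0, "rx": 0, "ry": 0, "rz": 0},
    {"dx": 0, "dy": 0, "dz": 0, "rx": 0, "ry": 0, "rz": 0},
    {"dx": 0, "dy": 0, "dz": 0, "rx": 0, "ry": 0, "rz": 0},
    {"dx": 0, "dy": 0, "dz": 0, "rx": 0, "ry": 0, "rz": 0},
    {"dx": 0, "dy": 0, "dz": 0.3, "rx": 0, "ry": 0, "rz": 0},
    {"dx": 0, "dy": 0, "dz": 0.3, "rx": 0, "ry": 0, "rz": 0}
  ],
  "claw": 0,
  "newtons": 35
}}

```text
t: 21.55
tcp_pos: [0.5775, 0.1976, 0.2084]
tool_rot: [0.793, 0.609, -0.0, 0.0]
force: [0.5, -0.5, -0.7]
finger_gap: 0.345
gripper_force: 35.2
```

>>> {"method": "move_arm", "body": {
  "targets": [
    {"dx": -0.196, "dy": -0.735, "dz": 0, "rx": 0, "ry": 0, "rz": 0},
    {"dx": -0.196, "dy": -0.735, "dz": 0, "rx": 0, "ry": 0, "rz": 0},
    {"dx": -0.196, "dy": -0.735, "dz": 0, "rx": 0, "ry": 0, "rz": 0},
    {"dx": -0.196, "dy": -0.735, "dz": 0, "rx": 0, "ry": 0, "rz": 0},
    {"dx": -0.196, "dy": -0.735, "dz": 0, "rx": 0, "ry": 0, "rz": 0},
    {"dx": -0.196, "dy": -0.735, "dz": 0, "rx": 0, "ry": 0, "rz": 0},
    {"dx": -0.196, "dy": -0.735, "dz": 0, "rx": 0, "ry": 0, "rz": 0},
    {"dx": -0.196, "dy": -0.735, "dz": 0, "rx": 0, "ry": 0, "rz": 0},
    {"dx": -0.196, "dy": -0.735, "dz": 0, "rx": 0, "ry": 0, "rz": 0},
    {"dx": 0, "dy": 0, "dz": 0, "rx": 0, "ry": 0, "rz": 0}
  ]
}}

```text
t: 22.8
tcp_pos: [0.5328, 0.031, 0.2085]
tool_rot: [0.794, 0.609, -0.0, -0.0]
force: [-0.1, -0.3, -2.0]
finger_gap: 0.346
gripper_force: 35.2
```

```bash
python3 - <<'E'
from h import *
yaw=np.radians(-14.9);u=np.array([-np.sin(yaw),np.cos(yaw)]);x=np.array([u[1],-u[0]]);O=np.array([.532,.037])
s=sensors.sense();p=s["tcp_pos"][:2]-O;print(s["t"],s["tcp_pos"],p@x,p@u,s["force"],s["gripper_force"],s["finger_gap"])
E
```

```text
22.8 [0.532839   0.03103901 0.20853635] 0.002343552710080838 -0.005544827874068678 [-0.09020915 -0.28522535 -2.00953528] 35.23192584514618 0.3458448811548046
```

>>> {"method": "move_arm", "body": {
  "targets": [
    {"dx": 0, "dy": 0, "dz": 0.7, "rx": 0, "ry": 0, "rz": 0},
    {"dx": 0, "dy": 0, "dz": 0.7, "rx": 0, "ry": 0, "rz": 0},
    {"dx": 0, "dy": 0, "dz": 0.7, "rx": 0, "ry": 0, "rz": 0},
    {"dx": 0, "dy": 0, "dz": 0.7, "rx": 0, "ry": 0, "rz": 0},
    {"dx": 0, "dy": 0, "dz": 0.7, "rx": 0, "ry": 0, "rz": 0},
    {"dx": 0, "dy": 0, "dz": 0.7, "rx": 0, "ry": 0, "rz": 0},
    {"dx": 0, "dy": 0, "dz": 0.7, "rx": 0, "ry": 0, "rz": 0},
    {"dx": 0, "dy": 0, "dz": 0.7, "rx": 0, "ry": 0, "rz": 0},
    {"dx": 0, "dy": 0, "dz": 0.7, "rx": 0, "ry": 0, "rz": 0},
    {"dx": 0, "dy": 0, "dz": 0.7, "rx": 0, "ry": 0, "rz": 0}
  ]
}}

```text
t: 24.05
tcp_pos: [0.533, 0.0331, 0.384]
tool_rot: [0.793, 0.61, 0.0, -0.0]
force: [0.8, -0.9, -1.7]
finger_gap: 0.343
gripper_force: 35.2
```

>>> {"method": "move_arm", "body": {
  "targets": [
    {"dx": -0.09, "dy": -0.753, "dz": 0, "rx": 0, "ry": 0, "rz": 0},
    {"dx": -0.09, "dy": -0.753, "dz": 0, "rx": 0, "ry": 0, "rz": 0},
    {"dx": -0.09, "dy": -0.753, "dz": 0, "rx": 0, "ry": 0, "rz": 0},
    {"dx": -0.09, "dy": -0.753, "dz": 0, "rx": 0, "ry": 0, "rz": 0},
    {"dx": -0.09, "dy": -0.753, "dz": 0, "rx": 0, "ry": 0, "rz": 0},
    {"dx": -0.09, "dy": -0.753, "dz": 0, "rx": 0, "ry": 0, "rz": 0},
    {"dx": -0.09, "dy": -0.753, "dz": 0, "rx": 0, "ry": 0, "rz": 0},
    {"dx": -0.09, "dy": -0.753, "dz": 0, "rx": 0, "ry": 0, "rz": 0},
    {"dx": -0.09, "dy": -0.753, "dz": 0, "rx": 0, "ry": 0, "rz": 0},
    {"dx": -0.09, "dy": -0.753, "dz": 0, "rx": 0, "ry": 0, "rz": 0}
  ]
}}

```text
t: 25.3
tcp_pos: [0.5105, -0.1571, 0.3835]
tool_rot: [0.793, 0.609, 0.0, 0.0]
force: [0.5, -0.4, -1.3]
finger_gap: 0.345
gripper_force: 35.3
```

>>> {"method": "move_arm", "body": {
  "targets": [
    {"dx": -0.09, "dy": -0.753, "dz": 0, "rx": 0, "ry": 0, "rz": 0},
    {"dx": -0.09, "dy": -0.753, "dz": 0, "rx": 0, "ry": 0, "rz": 0},
    {"dx": -0.09, "dy": -0.753, "dz": 0, "rx": 0, "ry": 0, "rz": 0},
    {"dx": -0.09, "dy": -0.753, "dz": 0, "rx": 0, "ry": 0, "rz": 0},
    {"dx": -0.09, "dy": -0.753, "dz": 0, "rx": 0, "ry": 0, "rz": 0},
    {"dx": -0.09, "dy": -0.753, "dz": 0, "rx": 0, "ry": 0, "rz": 0},
    {"dx": -0.09, "dy": -0.753, "dz": 0, "rx": 0, "ry": 0, "rz": 0},
    {"dx": -0.09, "dy": -0.753, "dz": 0, "rx": 0, "ry": 0, "rz": 0},
    {"dx": -0.09, "dy": -0.753, "dz": 0, "rx": 0, "ry": 0, "rz": 0},
    {"dx": -0.09, "dy": -0.753, "dz": 0, "rx": 0, "ry": 0, "rz": 0}
  ]
}}

```text
t: 26.55
tcp_pos: [0.4879, -0.3454, 0.3835]
tool_rot: [0.793, 0.609, 0.0, -0.0]
force: [0.5, 0.3, -0.9]
finger_gap: 0.347
gripper_force: 35.3
```

>>> {"method": "move_arm", "body": {
  "targets": [
    {"dx": 0, "dy": 0, "dz": -0.9, "rx": 0, "ry": 0, "rz": 0},
    {"dx": 0, "dy": 0, "dz": -0.9, "rx": 0, "ry": 0, "rz": 0},
    {"dx": 0, "dy": 0, "dz": -0.9, "rx": 0, "ry": 0, "rz": 0},
    {"dx": 0, "dy": 0, "dz": -0.9, "rx": 0, "ry": 0, "rz": 0},
    {"dx": 0, "dy": 0, "dz": -0.9, "rx": 0, "ry": 0, "rz": 0},
    {"dx": 0, "dy": 0, "dz": -0.9, "rx": 0, "ry": 0, "rz": 0},
    {"dx": 0, "dy": 0, "dz": -0.9, "rx": 0, "ry": 0, "rz": 0},
    {"dx": 0, "dy": 0, "dz": -0.9, "rx": 0, "ry": 0, "rz": 0},
    {"dx": 0, "dy": 0, "dz": -0.9, "rx": 0, "ry": 0, "rz": 0},
    {"dx": 0, "dy": 0, "dz": -0.9, "rx": 0, "ry": 0, "rz": 0}
  ]
}}

```text
t: 27.8
tcp_pos: [0.4883, -0.345, 0.1578]
tool_rot: [0.793, 0.609, 0.0, 0.0]
force: [-0.5, -1.0, -1.6]
finger_gap: 0.348
gripper_force: 35.3
```

>>> {"method": "move_arm", "body": {
  "targets": [
    {"dx": 0, "dy": 0, "dz": -0.4, "rx": 0, "ry": 0, "rz": 0},
    {"dx": 0, "dy": 0, "dz": -0.4, "rx": 0, "ry": 0, "rz": 0},
    {"dx": 0, "dy": 0, "dz": -0.3, "rx": 0, "ry": 0, "rz": 0},
    {"dx": 0, "dy": 0, "dz": -0.1, "rx": 0, "ry": 0, "rz": 0},
    {"dx": 0, "dy": 0, "dz": -0.08, "rx": 0, "ry": 0, "rz": 0},
    {"dx": 0, "dy": 0, "dz": -0.08, "rx": 0, "ry": 0, "rz": 0},
    {"dx": 0, "dy": 0, "dz": -0.06, "rx": 0, "ry": 0, "rz": 0},
    {"dx": 0, "dy": 0, "dz": 0, "rx": 0, "ry": 0, "rz": 0},
    {"dx": 0, "dy": 0, "dz": 0, "rx": 0, "ry": 0, "rz": 0},
    {"dx": 0, "dy": 0, "dz": 0, "rx": 0, "ry": 0, "rz": 0}
  ]
}}

```text
t: 29.05
tcp_pos: [0.4881, -0.3442, 0.1231]
tool_rot: [0.793, 0.609, -0.0, 0.0]
force: [-0.2, -0.6, -1.9]
finger_gap: 0.344
gripper_force: 35.2
```

```bash
python3 f.py
```

```text
29.4 [ 0.48810186 -0.34413154  0.12302068] -0.37960405366755307 -0.10851133554931974 [-0.39130886 -0.00816762 -1.77533528] 35.2238667011261
```

Not touching yet; I'll lower it another 2 mm in small steps.

>>> {"method": "move_arm", "body": {
  "targets": [
    {"dx": 0, "dy": 0, "dz": -0.03, "rx": 0, "ry": 0, "rz": 0},
    {"dx": 0, "dy": 0, "dz": -0.03, "rx": 0, "ry": 0, "rz": 0},
    {"dx": 0, "dy": 0, "dz": -0.02, "rx": 0, "ry": 0, "rz": 0},
    {"dx": 0, "dy": 0, "dz": 0, "rx": 0, "ry": 0, "rz": 0},
    {"dx": 0, "dy": 0, "dz": 0, "rx": 0, "ry": 0, "rz": 0},
    {"dx": 0, "dy": 0, "dz": 0, "rx": 0, "ry": 0, "rz": 0},
    {"dx": 0, "dy": 0, "dz": 0, "rx": 0, "ry": 0, "rz": 0},
    {"dx": 0, "dy": 0, "dz": 0, "rx": 0, "ry": 0, "rz": 0},
    {"dx": 0, "dy": 0, "dz": 0, "rx": 0, "ry": 0, "rz": 0},
    {"dx": 0, "dy": 0, "dz": 0, "rx": 0, "ry": 0, "rz": 0}
  ]
}}

```text
t: 30.7
tcp_pos: [0.4881, -0.3442, 0.122]
tool_rot: [0.793, 0.609, -0.0, 0.0]
force: [-2.2, 0.9, 5.7]
finger_gap: 0.349
gripper_force: 36.0
```

```bash
python3 f.py
```

```text
31.05 [ 0.48809756 -0.34423504  0.12199221] -0.379705180428736 0.5384164278042058 [-1.54726856  0.96884633  5.05349448] 36.02092802524567
```

It's in contact with the mat. Release and rise.

>>> {"method": "move_arm", "body": {
  "targets": [
    {"dx": 0, "dy": 0, "dz": 0, "rx": 0, "ry": 0, "rz": 0},
    {"dx": 0, "dy": 0, "dz": 0, "rx": 0, "ry": 0, "rz": 0},
    {"dx": 0, "dy": 0, "dz": 0, "rx": 0, "ry": 0, "rz": 0},
    {"dx": 0, "dy": 0, "dz": 0, "rx": 0, "ry": 0, "rz": 0},
    {"dx": 0, "dy": 0, "dz": 0, "rx": 0, "ry": 0, "rz": 0},
    {"dx": 0, "dy": 0, "dz": 0, "rx": 0, "ry": 0, "rz": 0},
    {"dx": 0, "dy": 0, "dz": 0.2, "rx": 0, "ry": 0, "rz": 0},
    {"dx": 0, "dy": 0, "dz": 0.4, "rx": 0, "ry": 0, "rz": 0},
    {"dx": 0, "dy": 0, "dz": 0.6, "rx": 0, "ry": 0, "rz": 0},
    {"dx": 0, "dy": 0, "dz": 0.6, "rx": 0, "ry": 0, "rz": 0}
  ],
  "claw": 55
}}

```text
t: 32.35
tcp_pos: [0.4883, -0.3443, 0.1676]
tool_rot: [0.793, 0.609, 0.0, 0.001]
force: [0.1, 0.4, -0.1]
finger_gap: 0.552
gripper_force: 0.0
```

>>> {"method": "move_arm", "body": {
  "targets": [
    {"dx": 0, "dy": 0, "dz": 0.8, "rx": 0, "ry": 0, "rz": 0},
    {"dx": 0, "dy": 0, "dz": 0.8, "rx": 0, "ry": 0, "rz": 0},
    {"dx": 0, "dy": 0, "dz": 0.8, "rx": 0, "ry": 0, "rz": 0},
    {"dx": 0, "dy": 0, "dz": 0.8, "rx": 0, "ry": 0, "rz": 0},
    {"dx": 0, "dy": 0, "dz": 0.8, "rx": 0, "ry": 0, "rz": 0},
    {"dx": 0, "dy": 0, "dz": 0.8, "rx": 0, "ry": 0, "rz": 0},
    {"dx": 0, "dy": 0, "dz": 0, "rx": 0, "ry": 0, "rz": 0},
    {"dx": 0, "dy": 0, "dz": 0, "rx": 0, "ry": 0, "rz": 0},
    {"dx": 0, "dy": 0, "dz": 0, "rx": 0, "ry": 0, "rz": 0},
    {"dx": 0, "dy": 0, "dz": 0, "rx": 0, "ry": 0, "rz": 0}
  ]
}}

```text
t: 33.6
tcp_pos: [0.4878, -0.3438, 0.2852]
tool_rot: [0.793, 0.609, -0.0, -0.001]
force: [-0.3, 0.6, -0.2]
finger_gap: 0.55
gripper_force: 0.0
```

```bash
python3 - <<'E'
from h import *
import cv2
def blobs(n):
    p=cams.snapshot(n);h=cv2.cvtColor(p,cv2.COLOR_RGB2HSV)
    for c,(lo,hi) in dict(blue=((105,150,40),(125,255,255)),yellow=((22,150,90),(32,255,255)),red=((0,170,60),(5,255,255))).items():
        k,_,S,C=cv2.connectedComponentsWithStats(cv2.inRange(h,lo,hi));print(n,c,[S[i].tolist() for i in range(1,k) if S[i,4]>(30 if c!="red" else 2)])
blobs("scene");blobs("top");blobs("wrist")
def pr(n,p):
    m=cams.camera_model(n);E=np.array(m["extrinsics"]);q=E[:3,:3]@p+E[:3,3];return (m["fx"]*q[0]/q[2]+m["cx"]).round(1),(m["fy"]*q[1]/q[2]+m["cy"]).round(1)
for n in("scene","wrist"):print(n,"blue bottom/top expected",pr(n,np.array([.488,-.344,.004])),pr(n,np.array([.488,-.344,.154])))
s=sensors.sense();print(s["t"],s["tcp_pos"],s["force"])
E
```

```text
scene blue [[393, 243, 30, 57, 984]]
scene yellow [[329, 190, 26, 54, 425]]
scene red [[311, 182, 2, 4, 5]]
top blue [[405, 194, 10, 24, 67], [417, 197, 6, 11, 33]]
top yellow [[334, 195, 16, 27, 242]]
top red []
wrist blue [[290, 151, 60, 44, 2348]]
wrist yellow []
wrist red []
scene blue bottom/top expected (np.float64(405.6), np.float64(291.1)) (np.float64(413.0), np.float64(244.3))
wrist blue bottom/top expected (np.float64(319.3), np.float64(160.6)) (np.float64(319.2), np.float64(189.3))
33.75 [ 0.48801859 -0.34403149  0.28555675] [-0.69074961  0.80449209  0.18774982]
```

```bash
python3 -c "
from station import order
print(order.sign_off())"
```

```text
the job is handed in; nothing more can be done
None
```

I handed the job in at about 34 s of the 72 s allowed. The last camera check shows the blue pot upright on the mat, the yellow pot still on the spare hook and the link open; I didn't check the white pot or the bystanders separately, and the hand-in returned no verdict.

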